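# Wedge a spares case's dovetail lid shut and close its hasp

### The arm

A 6-joint arm with a two-finger parallel gripper is mounted at the origin on the work surface. World frame = base frame: x ahead of the robot, y to its left, z up, the work surface at z = 0. Lengths are in m, angles in rad, forces in N, time in s.
With the tool pointing down it reaches from about 0.35 to 0.725 m from the base axis. Payload 6 kg.
Tool frame: the origin (TCP) lies midway between the tips of the shut fingers; the grasp point (between the pads) lies grasp_offset behind it (grasp_offset is the distance from the TCP to the grasp point, in m); z points along the fingers, y is the line along which they close (so a half turn about z gives the same grasp; the last joint's range is limited). The gripper opens to 85 mm and grips with 20 to 120 N. Pads are 22 mm wide; open, the fingers measure 114 mm over their backs; the gripper's body (76 mm by 85 mm) begins 54 mm behind the grasp point. The pads swing forward as they close: fully open they stand 13 mm farther back than shut.
Start: joints at [1.649, 0.04, 0.085, 0, -1.615, -0.334], TCP at [0.152, 0.58, 0.231] pointing down, gripper open.
Joint ranges: [-2.56, 2.56], [-1.29, 2.01], [-1.08, 1.49], [-3.29, 1.98], [-2.81, -0.18], [-2.99, 2.99]. Speed limits (rad/s): [2.57, 2.57, 3.01, 3.14, 3.14, 3.14].

### API

Orientations are given as a unit quaternion [w, x, y, z].
In Python, from rig import * gives the robot as it stands. Calls block until the motion is done:
- move_to(position, orientation): joint-space move of the TCP to a pose.
- move_straight(position, attitude=None, velocity=0.15, f_stop=None): straight line of the TCP; attitude=None keeps the orientation; velocity is the mean speed in m/s. With f_stop (N) it stops when the force on the tool has changed by that much, and returns True; else False.
- set_joints(angles): joint-space move.
- open_jaws() and gripper_close(squeeze=None): open the fingers fully, or close them until they stop; squeeze is the grip in N (None keeps the last).
- sleep(seconds).
- inverse_kinematics(position, orientation): joint angles nearest the present ones, or None.
- observe(): the state.
- camera(name): name is "scene" or "top"; returns a dict with "image" (400x640x3 uint8, blue, green, red), "fov_y" (degrees; the focal length in pixels is half the picture's height over the tangent of half this angle, whatever the lens; pixels are square), "cx", "cy" (the principal point, pixels), "xyz" and "orientation" of the camera in the world. Camera axes: x right, y down, z forward; pixel columns grow to the right and rows downward; lengths in m; the calibration is good to about 2 mm. A picture is of the moment at which its call begins. There is no depth.
A pose or a line that the arm cannot do raises Unreachable and nothing moves.
- job_done(): hands the job in; it is judged then, once.
Trained networks look in a picture, given as the dict that the camera call returned (one of the last four; its "shot" number tells which), for a name from the list of things; names that differ only in an ending like _2 or _b are one class to them, and where a whole thing is asked for, a point or a joint stands for the part that bears it (a point fixed in the world has none). Each returns a list of dicts, best first, with "p" (0 to 1); they miss things now and then, are a little off and sometimes report something else, mostly with a low value. They report only what shows in the picture. A call takes as long as a camera call.
- silhouettes(picture, thing): "mask" (400x640 bool, what is visible of it).
- pinpoint(picture, thing): "point" ([x, y, z] in m, in the coordinates of the camera as it stood for that picture, good to about 4 mm: a listed point, or the origin of a listed thing).
The state is a dict: "time": time; "joint_positions": joint angles; "dq": joint speeds; "tau": joint torques, N m; "eef_pos": TCP position; "eef_rot": TCP orientation; "contact_force": force on the tool from outside, world axes, zero at the start; "moment": the same for the moment, N m; "finger_gap": finger opening in m; "finger_force": force on a finger pad.
Only numpy, scipy, OpenCV 4.12 (cv2) and the standard library are available. Lean on these libraries where they do the work, as an engineer would, in place of code of your own. Each camera call takes 0.05 s, during which the arm holds its last target. There are 200 camera calls.

### The job

Close the green spares case: slide its red lid along the dovetail ways until it wedges tight under a firm push of about 20 N, without ramming it (40 N would mar it), and only then swing the yellow hasp over so that the staple on the lid stands through its slot and the hasp lies flat. Take the hand away and leave everything else on the bench where it is.

Things in the scene. Friction and masses are not known exactly. Their poses are not given: they have to be found in the camera images.
- case: open green steel case, fixed to the bench; 290 x 184 mm, walls 60 mm high; z up. Its +x is the direction the lid slides shut; it spans x -120 to +170, y -92 to +92 mm from its origin (on the bench). Lid ledges 60 mm high; dovetail ways over x -110 to +110, tops 84 mm high, each side narrowing 1 in 14 towards +x. Head block with the hasp hinge at x 130 to 170, 72 mm high
- gib: brass dovetail way on the case's -y side (the +y way is dark steel), fixed, overhanging the lid's edge by 4 mm. It has been set by hand up to 1.4 mm in or out, too little to measure, so the point where the lid wedges differs by up to 10 mm either way: it has to be felt. Axes as the case's; its origin is within 1.5 mm of the case's origin
- lid: loose red tapered lid, 220 long (its x), 14 thick, about 124 wide, 0.3 to 0.6 kg, lying in the ways, open 60 to 90 mm; origin centre of its underside. Axes as the case's. It wedges with its origin near the case's origin (case x -12 to +14 mm). It slides with 1 to 5 N, then the resistance climbs: a 20 N push makes it tight and it stays; close in slowly: keep every push, knock or squeeze under 40 N
- cleat (a point): centre of the outer (-x) face of the black upright thumb bar across the lid's trailing (-x) end: 10 thick, 70 wide, standing 30 mm above the lid's top; this point is 16 mm above the lid's top and 14 mm below the bar's top. Push here along the case's +x. A push can bind the lid on one way only, short of home: let go and push again, until a fresh push of 20 N no longer moves it
- staple (a point): top of the steel staple on the lid, 13 mm long (x), 5 mm wide, standing 16 mm above the lid's top, 77 mm ahead (+x) of the lid's origin
- hasp (a joint): angle of the yellow hasp about its hinge: 0 lies flat over the lid, 1.57 stands upright, starts thrown back over the head block at 1.95 to 2.4; stop at 2.5. Stiff hinge (0.13 N m, about 1.5 N at the tip): it stays where it is left, so it must be swung over and pressed down. It can lie flat only if the staple is in its slot
- hasp_hinge (a point): centre of the hasp's hinge pin on the case, 137 mm ahead of the case's origin and 77 mm up; the pin runs along the case's y
- hasp_tip (a point): middle of the hasp's free edge. The hasp is a flat plate 107 mm from pin to this edge, 40 wide, 4 thick; slot 15 mm wide from 37 to 83 mm from the pin; the last 24 mm is solid plate to push and press on. Closed, its underside is 1.5 mm above the lid's top
- padlock: open-shackle brass padlock lying flat, body 40 x 45 x 18 mm, beside the case; origin centre of its underside; a bystander
- tape: yellow tape ring lying flat, 70 mm across, 25 mm high, beside the case; a bystander
- wrench: steel wrench lying beside the case's far long side; a bystander
- spray: white and grey metal can, 56 mm across, 160 mm tall, standing; a bystander
- tub: white grease tub with blue cap, 90 mm across, 90 mm tall; a bystander
- carton: small cardboard box 110 x 80 x 70 mm; a bystander
- screwdriver: screwdriver lying near the robot on its left; a bystander

How it is judged:
By the outcome, as a careful person would: the job done as asked, in the order asked, and still so for the second after the job is handed in, with the robot touching nothing.
It also fails if it takes over 67 s, if anything falls off the work surface, if the arm or the gripper's body presses on something with over 40 N, if the wrist force passes 120 N, or if a joint passes its speed limit or range.

## Working session

There is one attempt and no reset: what is moved stays moved. The work goes in short steps, each a Python script; the robot and the scene stay as the last script left them, time stands still between calls to the robot, and variables do not carry over. Pictures are saved under pics/ and viewed, at most 10 in all, crops included, and the job is handed in when it is done.

```bash
mkdir -p pics; ls; cat > h.py <<'E'
from rig import *
import numpy as np, cv2
from scipy.spatial.transform import Rotation as R
def q2R(q): return R.from_quat([q[1],q[2],q[3],q[0]])
def w(pic,p): return q2R(pic["orientation"]).apply(p)+np.array(pic["xyz"])
def pts(pic,names):
    for n in names:
        print(n,[(np.round(w(pic,d["point"]),4).tolist(),round(d["p"],2)) for d in pinpoint(pic,n)[:2]])
E
python3 - <<'E'
from h import *
for c in ("scene","top"):
    p=camera(c); cv2.imwrite(f"pics/{c}0.png",p["image"])
    print(c,p["xyz"],p["orientation"],p["fov_y"])
    pts(p,["case","gib","lid","cleat","staple","hasp_hinge","hasp_tip","padlock","tape","wrench","spray","tub","carton"])
s=observe();print(s["time"],s["eef_rot"],s["contact_force"],s["finger_gap"])
E
```

```text
pics
rig.py
scene [ 1.28254972 -0.08742792  0.70293588] [-0.31677058  0.68082723  0.59220093 -0.29228194] 54.03928241490534
case [([0.5182, 0.0686, 0.0896], 0.67), ([0.5203, 0.0511, -0.0019], 0.64)]
gib [([0.5244, 0.0487, -0.0002], 0.62)]
lid [([0.5316, -0.0073, 0.0578], 0.7), ([0.6639, 0.0115, -0.0007], 0.57)]
cleat [([0.5442, -0.1195, 0.089], 0.55)]
staple [([0.5222, 0.0694, 0.0893], 0.66), ([0.4985, 0.2307, 0.1702], 0.39)]
hasp_hinge [([0.5051, 0.186, 0.0755], 0.97), ([0.2875, 0.2805, -0.0019], 0.27)]
hasp_tip [([0.4999, 0.2374, 0.1696], 0.59), ([0.5329, -0.0114, 0.0593], 0.43)]
padlock [([0.6579, 0.1751, 0.0011], 0.52), ([0.5024, 0.1863, 0.0797], 0.29)]
tape [([0.3801, 0.032, -0.0033], 0.44)]
wrench [([0.6667, 0.0111, -0.0006], 0.64)]
spray [([0.4747, 0.447, -0.0043], 0.74)]
tub [([0.5901, -0.4493, 0.0001], 0.82), ([0.3799, 0.0319, -0.007], 0.58)]
carton [([0.621, 0.4428, -0.0007], 0.68), ([0.5845, -0.4484, -0.0004], 0.5)]
top [ 0.34956176 -0.01745982  1.35153677] [ 0.03719305 -0.6957475   0.71614216 -0.04114004] 47.2751506921914
case []
gib []
lid [([0.5302, -0.007, 0.0618], 0.7)]
cleat [([0.5442, -0.1179, 0.0887], 0.65), ([0.3728, 0.0321, -0.0039], 0.5)]
staple [([0.5187, 0.0651, 0.0915], 0.72), ([0.5299, -0.006, 0.0605], 0.2)]
hasp_hinge [([0.5034, 0.1843, 0.0783], 0.66)]
hasp_tip [([0.4965, 0.2381, 0.1713], 0.8)]
padlock [([0.6548, 0.1827, 0.0013], 0.7)]
tape [([0.3789, 0.0304, -0.005], 0.58)]
wrench [([0.6621, 0.012, 0.0008], 0.88)]
spray [([0.4973, 0.2409, 0.17], 0.75), ([0.4696, 0.4466, 0.0021], 0.66)]
tub [([0.5837, -0.4476, 0.001], 0.96)]
carton [([0.6189, 0.4452, 0.0007], 0.95), ([0.5474, -0.1153, 0.086], 0.39)]
1.4 [ 5.79361485e-05  9.91831388e-01 -1.27555848e-01  7.22840367e-06] [0.06421476 0.9385105  0.40348764] 0.08544516900514343
```

View pics/scene0.png

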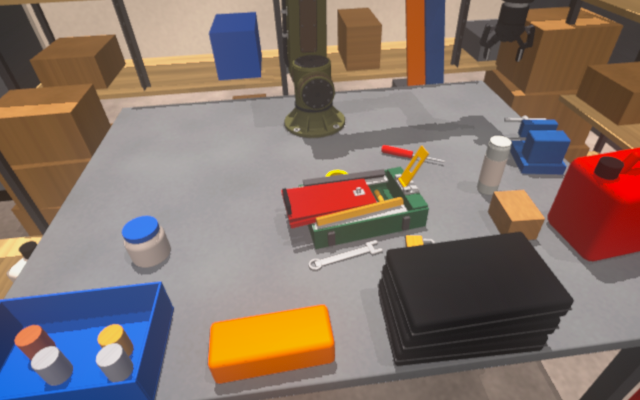

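View pics/top0.png

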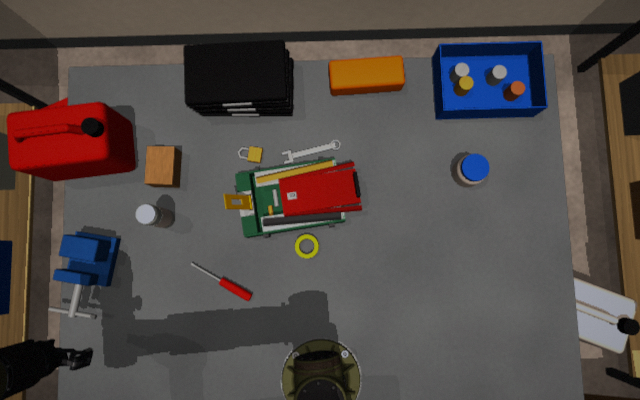

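```bash
cat >> h.py <<'E'
u=np.array([-0.130,0.9915,0]);u/=np.linalg.norm(u)
hinge=np.array([0.5043,0.1852,0.077]); case0=hinge-0.137*u; case0[2]=0
cleat0=np.array([0.5442,-0.1187,0.089])
def Q(x):  # tool down, tool x along x
    M=np.column_stack([x,np.cross([0,0,-1],x),[0,0,-1]]); q=R.from_matrix(M).as_quat(); return [q[3],*q[:3]]
def C(x,z,y=0): # case coords -> world
    p=case0+u*x+np.cross([0,0,1],u)*y; p[2]=z; return p
def cx(p): return float((np.array(p)-case0)@u)
def st(t=""):
    s=observe(); print(t,"t=%.2f"%s["time"],"cx=%.4f"%cx(s["eef_pos"]),np.round(s["eef_pos"],4),"F",np.round(s["contact_force"],1)); return s
E
python3 - <<'E'
from h import *
x0=cx(cleat0); print("cleat at",x0, C(x0,.089))
for s in (1,-1):
    print(s,[inverse_kinematics(C(x,z),Q(s*u)) for x,z in((x0-.035,.09),(.22,.15))])
E
```

```text
cleat at -0.16950810282943096 [ 0.54414661 -0.118707    0.089     ]
1 [None, array([ 0.85432937, -0.05675933, -0.15914343,  0.        , -1.46841223,
        2.41763408])]
-1 [array([ 0.07949833, -0.01017241, -0.22394656,  0.        , -1.35702218,
        0.05087247]), array([ 0.85432937, -0.05675933, -0.15914343,  0.        , -1.46841223,
       -0.72395858])]
```

```bash
python3 - <<'E'
from h import *
q=Q(-u); x0=cx(cleat0)
gripper_close(20)
move_to(C(x0-.040,.20),q); st("above")
print(move_straight(C(x0-.040,.089),velocity=.15,f_stop=6)); st("down")
print(move_straight(C(x0-.009,.089),velocity=.03,f_stop=8)); st("near/contact")
print(move_straight(C(-.11-.011-.022,.089),velocity=.03,f_stop=12)); st("stage1")
print(move_straight(C(-.11-.011+.03,.089),velocity=.010,f_stop=17)); st("push1")
E
```

```text
above t=5.12 cx=-0.2089 [ 0.5496 -0.1577  0.2   ] F [0.8 0.6 0. ]
False
down t=6.01 cx=-0.2097 [ 0.55   -0.1585  0.0903] F [-0.2 -0.1  0.2]
False
near/contact t=7.19 cx=-0.1785 [ 0.5453 -0.1277  0.089 ] F [-0.7 -0.9  0. ]
False
stage1 t=8.53 cx=-0.1429 [ 0.5406 -0.0924  0.089 ] F [-0.4 -1.7  1. ]
True
push1 t=10.62 cx=-0.1308 [ 0.5379 -0.0805  0.0887] F [ 0.3 -0.7  0.5]
```

```bash
python3 - <<'E'
from h import *
last=cx(observe()["eef_pos"])
for i in range(5):
    move_straight(C(last-.006,.089),velocity=.05); 
    r=move_straight(C(last+.03,.089),velocity=.010,f_stop=20); s=st(f"push {r}")
    n=cx(s["eef_pos"])
    if abs(n-last)<.0004 and i: break
    last=n
E
```

```text
push True t=12.30 cx=-0.1309 [ 0.5389 -0.0805  0.0888] F [ 0.7 -1.5  1. ]
push True t=13.99 cx=-0.1310 [ 0.5389 -0.0805  0.0888] F [ 0.5 -1.6  1.1]
```

```bash
python3 - <<'E'
from h import *
last=-.131
for y in (.010,-.010,0):
    move_straight(C(last-.006,.089,y),velocity=.05)
    r=move_straight(C(last+.03,.089,y),velocity=.010,f_stop=21); s=st(f"push y={y} {r}")
    last=cx(s["eef_pos"])
move_straight(C(last-.03,.089),velocity=.1)
move_straight(C(last-.03,.2),velocity=.2)
move_to(C(.085+.137+.02,.24),Q(-u));st()
for c in ("scene","top"):
    p=camera(c); cv2.imwrite(f"pics/{c}1.png",cv2.resize(p["image"][120:270,200:460],(780,450)))
    pts(p,["lid","cleat","staple","hasp_hinge","hasp_tip","padlock","wrench"])
E
```

```text
push y=0.01 True t=15.79 cx=-0.1311 [ 0.529  -0.0819  0.0888] F [ 1.3 -1.7  1.9]
push y=-0.01 True t=17.81 cx=-0.1311 [ 0.5489 -0.0794  0.0888] F [ 1.4 -1.6  0.6]
push y=0 True t=19.62 cx=-0.1312 [ 0.539  -0.0808  0.0889] F [ 1.5 -1.4  0.7]
 t=22.27 cx=0.2411 [0.491  0.2885 0.2398] F [ 0.   0.2 -0.8]
lid [([0.5232, 0.0454, 0.0576], 0.66), ([0.5125, 0.1176, 0.0913], 0.58)]
cleat [([0.5392, -0.0665, 0.088], 0.92), ([0.5228, 0.0468, -0.0034], 0.59)]
staple [([0.5106, 0.1182, 0.092], 0.71)]
hasp_hinge [([0.5053, 0.1844, 0.0779], 0.57)]
hasp_tip [([0.4999, 0.2329, 0.171], 0.6)]
padlock [([0.6594, 0.1763, 0.0019], 0.7)]
wrench [([0.6627, 0.0116, -0.0014], 0.82)]
lid [([0.5232, 0.0435, 0.0606], 0.79)]
cleat [([0.5362, -0.0652, 0.0855], 0.97)]
staple [([0.5106, 0.1185, 0.0902], 0.95)]
hasp_hinge [([0.5028, 0.1845, 0.0758], 0.8)]
hasp_tip [([0.4967, 0.2366, 0.1724], 0.53)]
padlock [([0.655, 0.1839, 0.0049], 0.83)]
wrench [([0.6624, 0.0144, -0.0002], 0.57)]
```

View pics/top1.png

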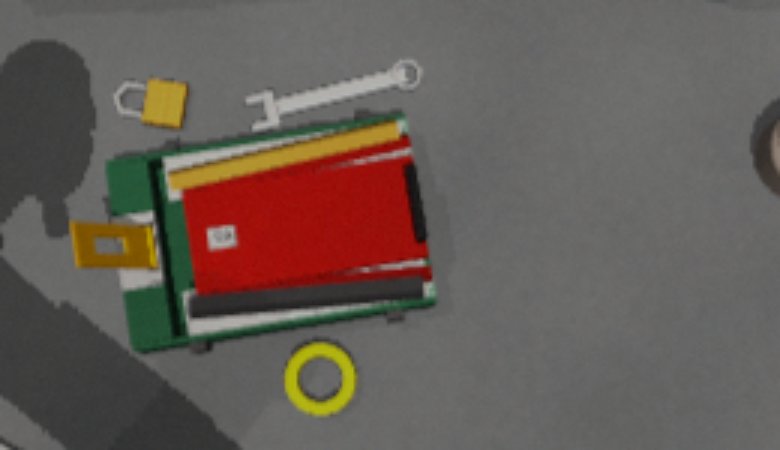

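```bash
python3 - <<'E'
from h import *
q=Q(-u); H=.137; b=.011
move_straight(C(H+.092,.150),velocity=.15,f_stop=8); st("start")
print(move_straight(C(H+b+.004,.150),velocity=.08,f_stop=12)); st("upright")
for deg in range(85,14,-10):
    th=np.radians(deg); r=.075+.020*min(1,(90-deg)/50)
    c=np.array([-r*np.cos(th)+.002*np.sin(th), r*np.sin(th)+.002*np.cos(th)])
    if move_straight(C(H+c[0]+b,.077+c[1]),velocity=.06,f_stop=15): print("stop",deg); break
s=st("arc")
p=camera("top"); cv2.imwrite("pics/top2.png",cv2.resize(p["image"][120:270,200:460],(780,450)))
p=camera("scene"); cv2.imwrite("pics/scene2.png",cv2.resize(p["image"][130:260,260:460],(780,507)))
E
```

```text
start t=23.83 cx=0.2292 [0.4929 0.2767 0.1513] F [0.4 0.  1.3]
False
upright t=24.95 cx=0.1520 [0.5021 0.2    0.1495] F [ 0. -0.  0.]
arc t=28.17 cx=0.0565 [0.5144 0.1053 0.1029] F [-0.6 -0.1 -0.2]
```

View pics/scene2.png

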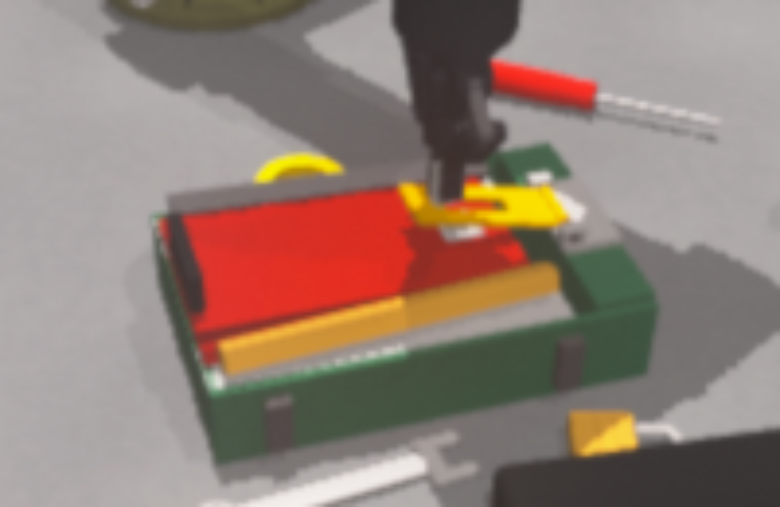

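The hasp has swung over to about 15°, with the finger on the plate near (440,195) and the staple below its slot. Next I'll press down on the solid end.

```bash
python3 - <<'E'
from h import *
move_straight(C(.0565,.122),velocity=.1)
move_straight(C(.137-.099,.122),velocity=.1)
print(move_straight(C(.137-.099,.084),velocity=.04,f_stop=15)); st("down1")
print(move_straight(C(.137-.099,.070),velocity=.01,f_stop=15)); st("down2")
move_straight(C(.137-.099,.13),velocity=.1)
move_straight(C(.02,.25),velocity=.2)
move_to([.35,.40,.30],Q(-u)); st("away")
for c in ("scene","top"):
    p=camera(c)
    pts(p,["lid","cleat","staple","hasp_hinge","hasp_tip"])
    im=p["image"]; im=im[130:260,260:460] if c=="scene" else im[135:255,220:400]
    cv2.imwrite(f"pics/{c}3.png",cv2.resize(im,None,fx=3.9,fy=3.9,interpolation=cv2.INTER_CUBIC))
E
```

```text
False
down1 t=30.03 cx=0.0381 [0.5172 0.0872 0.0842] F [-0.7  0.9 -0.1]
True
down2 t=30.80 cx=0.0379 [0.5174 0.087  0.0796] F [-1.3 -0.   4.9]
away t=33.62 cx=0.3694 [0.3505 0.3994 0.2998] F [ 0.3 -0.1  0.3]
lid [([0.5242, 0.0421, 0.0577], 0.59), ([0.5102, 0.117, 0.0912], 0.37)]
cleat [([0.5877, -0.4496, 0.0016], 0.74), ([0.537, -0.0663, 0.0878], 0.61)]
staple [([0.5114, 0.1188, 0.089], 0.94), ([0.3791, 0.0315, -0.0071], 0.67)]
hasp_hinge [([0.5043, 0.1855, 0.0784], 0.62)]
hasp_tip [([0.5164, 0.0796, 0.0775], 0.74)]
lid [([0.3766, 0.032, -0.0035], 0.53)]
cleat [([0.5863, -0.4433, 0.0023], 0.59), ([0.5367, -0.0643, 0.0866], 0.58)]
staple [([0.5105, 0.1179, 0.0928], 0.65)]
hasp_hinge [([0.504, 0.1857, 0.0796], 0.92)]
hasp_tip [([0.5155, 0.083, 0.0771], 0.59), ([0.3762, 0.0286, -0.0018], 0.56)]
```

View pics/scene3.png

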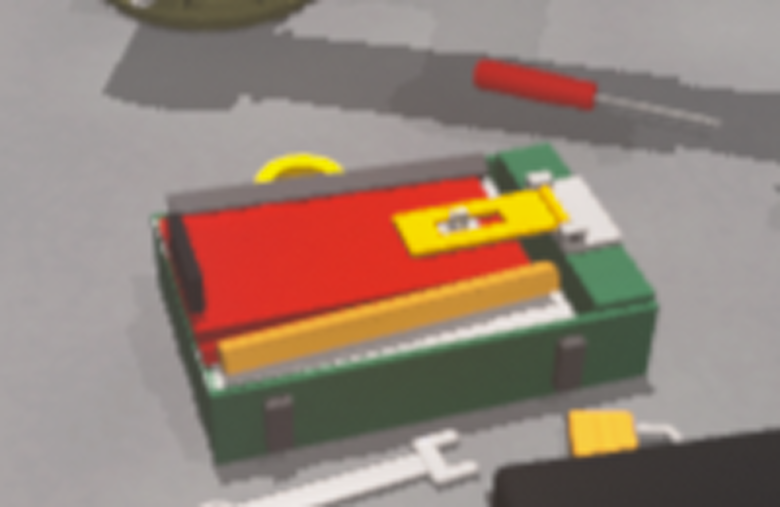

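View pics/top3.png

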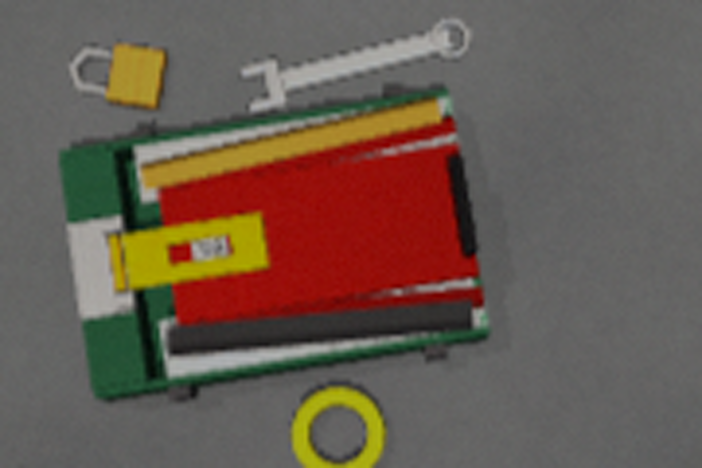

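Both views show the hasp flat, with the staple standing through its slot at (460,220) in the scene crop and (210,247) in the top crop. The press stopped at z = 79.6 mm, which is the closed height, and the padlock, wrench and tape show no sign of having moved.

```bash
python3 -c "
from rig import *
print(job_done())"
```

```text
the job is handed in; nothing more can be done
None
```

I handed the job in at about 34 s: repeated fresh pushes of 20–21 N no longer moved the lid, the hasp lies flat with the staple through its slot, and the arm is clear of everything.

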